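# Turn a circuit board over in its holder

### The job

The circuit board in the bench holder has been fitted with its components and must now be soldered on its underside: push it round with the fingertips until it has turned right over, solder side up and level, and leave it there. Only push on the board, do not pinch it; push gently, so that the holder is neither lifted nor shoved out of its place, and do not disturb the reel, bottle, part boxes and cutters around it.

Things in the scene. Friction and masses are not known exactly. Their poses are not given: they have to be found in the camera images.
- board: Green circuit board, 100 mm (x) by 160 mm (y) by 2.4 mm. Origin at its centre, mid-thickness, on the turning axis; y along that level axis towards the black-knob end, x across to the long edges, z out of the component side (within 32 degrees of straight up at the start). Components up to 12 mm high, lead ends on the solder side under 2 mm. Weighs about 0.18 kg with the jaws at its short ends.
- edge_a (a point): Middle of the board's long edge at its x = -50 mm, mid-thickness. The outer 13 mm along both long edges are bare on both sides. The board turns either way, up to about 206 degrees from level with components up, stays at whatever angle it is left and has no catch at level: a steady drag of about 0.1 N m, some 2 N at this edge.
- edge_b (a point): Middle of the other long edge, at the board's x = +50 mm, mid-thickness. The dark steel jaws (40 x 12 x 12 mm, centred on the turning axis 81 mm either side of the middle) turn with the board. The board is smooth (friction about 0.35): a fingertip slides along its faces and edges, but a push that points nearly at the turning axis jams instead of turning it.
- holder: Board holder, about 1.6 kg, loose on the bench. Origin under its middle at bench height, z up, y along the turning axis (as the board's y), axis 120 mm up. Grey feet 150 x 30 mm, 19 mm high, at y = -108 and 108 mm, each with an upright 28 mm wide ending 129 mm up (black knob at +y: to y = 135 mm, 135 mm up). Two rods at x = -45 and 45 mm, 19 mm high; all is open between them and the board.
- solder_reel: Bystander: reel of solder wire standing on its flange, white flanges, 61 mm across, 44 mm high; origin under its centre.
- flux_bottle: Bystander: white plastic bottle, 40 mm across, 105 mm high; origin under its centre.
- part_boxes: Bystander: strip of four clear lidded part boxes, 109 mm along its y, 31 mm along its x, 21 mm high; origin under its centre.
- side_cutters: Bystander: side cutters with blue handles lying flat, 115 mm along x, 60 mm along y, 12 mm high; origin at the underside near the middle.

How it is judged:
On the way:
1. the board has been pushed up past standing on edge (angle between board's own z axis and vertical above 1.65 rad), for 0.1 s.
At the end, for the whole second after the job is handed in: The board is turned over, solder side up, level within 10 degrees and at rest; the holder stands flat within 30 mm of where it was; reel, bottle, part boxes and cutters are within 20 mm of where they were (angle between board's own z axis and vertical above 2.97 rad and angular speed of board below 0.1 rad/s and distance of holder from where it was at the start of the episode below 0.03 m and angle between holder's own z axis and vertical below 0.04 rad and distance of each of solder_reel, flux_bottle, part_boxes, side_cutters from where it was at the start of the episode below 0.02 m); the robot touches nothing.
It fails at once if the board pressed hard (over 40 N) (contact force between the fingers and board above 40 N).
It fails at once if the board pinched between the fingers (its edge between the finger pads while touched) (contact force between the fingers and board above 1 N and z of the grasp point in the frame of board between -0.004 and 0.004 m and x of the grasp point in the frame of board between -0.056 and 0.056 m and y of the grasp point in the frame of board between -0.09 and 0.09 m).
It fails at once if the holder shoved more than 30 mm (distance of holder from where it was at the start of the episode above 0.03 m).
It fails at once if the holder lifted or tipped (height (world z) of holder above 0.01 m or angle between holder's own z axis and vertical above 0.12 rad).
It fails at once if a bystander moved more than 20 mm or knocked over (distance of any of solder_reel, flux_bottle, part_boxes, side_cutters from where it was at the start of the episode above 0.02 m or angle between any of solder_reel, flux_bottle's own z axis and vertical above 0.5 rad).
It also fails if it takes over 48 s, if anything falls off the work surface, if the arm or the gripper's body presses on something with over 40 N, if the wrist force passes 120 N, or if a joint passes its speed limit or range.

### The arm

A 6-joint arm with a two-finger parallel gripper is mounted at the origin on the work surface. World frame = base frame: x ahead of the robot, y to its left, z up, the work surface at z = 0. Lengths are in m, angles in rad, forces in N, time in s.
With the tool pointing down it reaches from about 0.4 to 0.925 m from the base axis. Payload 3.4 kg.
Tool frame: the origin (TCP) lies midway between the tips of the shut fingers; the grasp point (between the pads) lies 19 mm behind it; z points along the fingers, y is the line along which they close (so a half turn about z gives the same grasp; the last joint's range is limited). The gripper opens to 85 mm and grips with 20 to 120 N. Pads are 22 mm wide; open, the fingers measure 114 mm over their backs; the gripper's body (76 mm by 85 mm) begins 54 mm behind the grasp point. The pads swing forward as they close: fully open they stand 13 mm farther back than shut.
Start: joints at [1.246, 0.307, 1.506, -0, 1.328, -0.073], TCP at [0.143, 0.557, 0.192] pointing down, gripper open.
Joint ranges: [-3.12, 3.12], [-1.05, 2.28], [0.14, 2.33], [-1.42, 4.57], [0.1, 2.73], [-2.68, 2.68]. Speed limits (rad/s): [2.57, 2.57, 3.14, 3.14, 3.14, 3.14].

### API

Orientations are given as a unit quaternion [x, y, z, w].
In Python, from workcell import readout, get_image, camera_model, ctrl gives the robot as it stands. The module is installed in compiled form; this text tells all that it offers.
- The arm moves only by the tool jog_arm, never from a script. Its argument "targets" is a list of rows, each an object of numbers: "dx", "dy", "dz": the shift along the tool's x, y, z in cm; "wx", "wy", "wz": the turn, a rotation vector about the tool's x, y, z in rad; "grip": the opening in per cent of the stroke, from 0 (shut) to 100 (fully open). A call has 1 to 12 rows; each row is the pose to reach, as a shift and turn from the pose commanded when the call began, along the tool's axes at that moment; what a row does not reach only later rows make up. A row lasts 1/10 s, in which the tool goes at most 50 mm and 8.59 degrees, less where a joint would pass 70% of its speed; a pose out of reach is approached as far as the arm can. A call with a gripper value outside its range is refused whole. The fingers move at their own pace and stop on an object; "squeeze" is the grip in N (left out, the last holds). Time passes only in rows, so rows that repeat a pose let the fingers close. It gives the time, the measured TCP pose, the force, the opening and the grip force at its end, in the units of the state.
- readout.read_state(): the state, without advancing time (a new reading comes with each control period).
- get_image(name): name is "scene" or "top" or "wrist"; returns (picture, depth): 480x640x3 uint8, red, green, blue; 480x640 float32, m along the optical axis (not along the pixel's ray), 0 where there is no reading.
- camera_model(name): a dict with "vertical_fov" (degrees; the focal length in pixels is half the picture's height over the tangent of half this angle, whatever the lens; pixels are square), "cx", "cy" (the principal point, pixels), "R" (3x3) and "t" (3): a world point X has camera coordinates R X + t; the wrist camera has in their place "hand_eye" (4x4, takes a point from camera to tool coordinates, whose origin is the TCP and whose axes are the flange's). Camera axes: x right, y down, z forward; pixel columns grow to the right and rows downward; lengths in m; the calibration is good to about 2 mm. A picture is of the moment at which its call begins: read the wrist's pose just before it. camera_model takes no time and is no camera call.
- ctrl.job_done(): hands the job in; it is judged then, once.
The state is a dict: "t": time; "qpos": joint angles; "qd": joint speeds; "effort": joint torques, N m; "position": TCP position; "orientation": TCP orientation; "ft_force": force on the tool from outside, world axes, zero at the start; "moment": the same for the moment, N m; "grip_width": finger opening in m; "grip_force": force on a finger pad.
Only numpy, scipy, OpenCV 4.12 (cv2) and the standard library are available. Lean on these libraries where they do the work, as an engineer would, in place of code of your own. Each camera call takes 0.05 s, during which the arm holds its last target. There are 200 camera calls.

## Working session

There is one attempt and no reset: what is moved stays moved. The work goes in short steps, Python scripts to look and compute and a tool call to move; the robot and the scene stay as the last step left them, time stands still between calls to the robot, and variables do not carry over. Pictures are saved under pics/ and viewed, at most 10 in all, crops included, and the job is handed in when it is done.

Besides the shell and the picture viewer there is one more tool, called after "Emit:" as a command line: name --argument value ..., lists and objects as JSON in quotes. jog_arm: Moves the arm, as the interface text tells. Its arguments: {"type":"object","properties":{"targets":{"type":"array"},"squeeze":{"type":"number"}},"required":["targets"]}

```bash
mkdir -p pics; python3 - <<'E'
from workcell import readout, get_image, camera_model
import cv2,numpy as np
for n in ["scene","top"]:
    p,d=get_image(n); cv2.imwrite(f"pics/{n}0.png",p[:,:,::-1]); np.savez(f"pics/{n}0.npz",p=p,d=d)
    print(n,camera_model(n))
s=readout.read_state();print(s)
print(camera_model("wrist"))
E
```

```text
scene {'vertical_fov': 57.44060998306377, 'cx': 320.1858292823463, 'cy': 244.75315251283166, 'R': array([[ 0.82452438,  0.56563501,  0.0147166 ],
       [ 0.35869665, -0.50240222, -0.78672023],
       [-0.43760286,  0.6539488 , -0.61713427]]), 't': array([-0.47587621, -0.09735123,  1.20660323])}
top {'vertical_fov': 57.974559791875365, 'cx': 319.8135920203018, 'cy': 233.9065659944923, 'R': array([[-0.0225463 , -0.99973483, -0.00468428],
       [-0.99013567,  0.02297742, -0.13821505],
       [ 0.13828604,  0.00152183, -0.99039116]]), 't': array([0.03416178, 0.57778815, 0.89332734])}
{'t': 0.1, 'qpos': array([ 1.24554033e+00,  3.07461483e-01,  1.50750040e+00,  4.80662686e-06,
        1.32841998e+00, -7.35376960e-02]), 'qd': array([-0.00052735, -0.00193273, -0.0047874 , -0.0015781 ,  0.00011062,
        0.00180751]), 'effort': array([ 9.84539547e-04, -4.58522379e+01, -2.52608263e+01, -3.13312021e-04,
        5.57058316e-03,  8.21828075e-05]), 'position': array([0.14303909, 0.55622143, 0.19091023]), 'orientation': array([ 1.25527658e-01,  9.92089717e-01, -8.76415224e-04, -1.79487593e-04]), 'ft_force': array([0.05612624, 0.07020515, 0.40306077]), 'moment': array([-0.02345128,  0.01616272,  0.00072772]), 'grip_force': 0.0, 'grip_width': 0.0857111392877527}
{'vertical_fov': 63.579214555968065, 'cx': 318.3677964133476, 'cy': 234.4033449487631, 'hand_eye': array([[ 4.69188718e-04, -9.61856075e-01, -2.73555610e-01,
         6.89758032e-02],
       [ 9.99999880e-01,  4.12170249e-04,  2.65906460e-04,
         1.13192224e-03],
       [-1.43012260e-04, -2.73555702e-01,  9.61856152e-01,
        -1.82557717e-01],
       [ 0.00000000e+00,  0.00000000e+00,  0.00000000e+00,
         1.00000000e+00]])}
```

View pics/scene0.png

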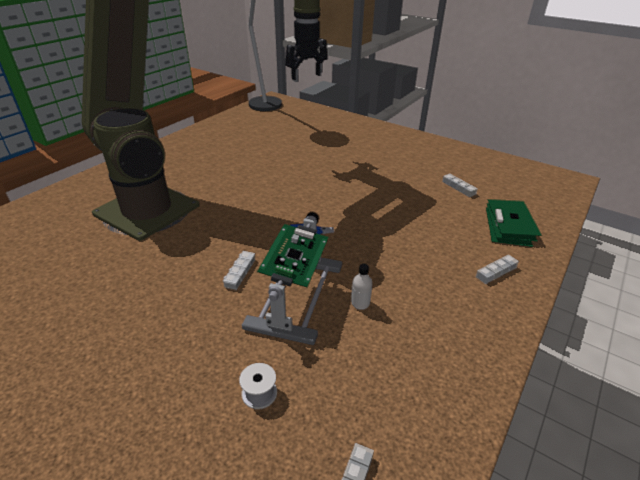

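View pics/top0.png

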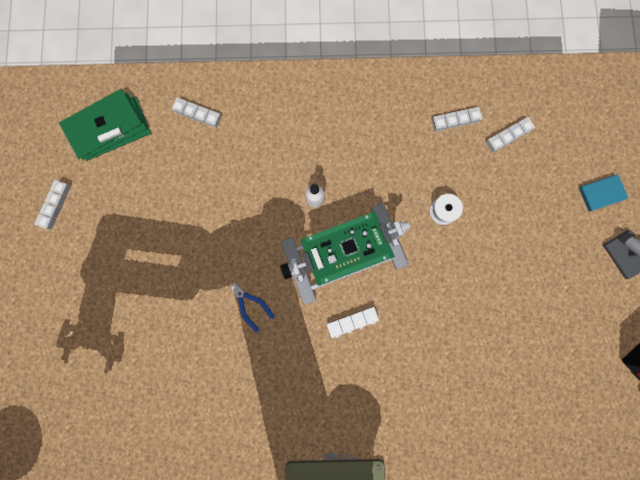

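The scene view shows the holder with the tilted green board near (295,255), the bottle at (362,288), the boxes at (240,270) and the reel at (258,385). In the top view the board is centred at about (348,246) and the knob is on the left at (288,270). The bottle is at (315,195), the boxes at (352,321), the cutters at (252,308) and the reel at (447,208).

```bash
cat > h.py <<'E'
import numpy as np,cv2
from workcell import readout,get_image,camera_model
from scipy.spatial.transform import Rotation as Ro
def cloud(n,p=None,d=None):
    s=readout.read_state()
    if p is None: p,d=get_image(n)
    m=camera_model(n); f=240/np.tan(np.radians(m['vertical_fov']/2))
    v,u=np.mgrid[:480,:640]
    X=np.stack([(u-m['cx'])/f*d,(v-m['cy'])/f*d,d],-1)
    if n=='wrist':
        H=m['hand_eye']; X=X@H[:3,:3].T+H[:3,3]
        X=X@Ro.from_quat(s['orientation']).as_matrix().T+s['position']
    else: X=(X-m['t'])@m['R']
    X[d<=0]=np.nan
    return p,d,X
def green(p):
    p=p.astype(int); return (p[...,1]>p[...,0]+25)&(p[...,1]>p[...,2]+15)
def board(p,X,c=None,r=0.13):
    k=green(p)&(X[...,2]>0.05)&(X[...,2]<0.2)
    if c is not None: k&=np.hypot(X[...,0]-c[0],X[...,1]-c[1])<r
    P=X[k]
    for _ in range(6):
        mu=P.mean(0); n=np.linalg.svd(P-mu,full_matrices=False)[2][2]; n*=np.sign(n[2])
        e=(P-mu)@n; P=P[abs(e)<max(0.002,1.5*e.std())]
    return P,P.mean(0),n
E
python3 - <<'E'
from h import *
for n in ["top","scene"]:
    a=np.load(f"pics/{n}0.npz");p,d,X=cloud(n,a['p'],a['d'])
    if n=='top': c=X[246,348]; print('c',c)
    P,mu,nn=board(p,X,c)
    r=cv2.minAreaRect(P[:,:2].astype(np.float32));print(n,len(P),mu,nn,np.degrees(np.arccos(nn[2])),r)
    print(cv2.boxPoints(r))
    if n=='top':
        for q,(u,v) in dict(bottle=(315,195),knob=(288,270),reel=(447,215),box=(352,321),cut=(252,308),footL=(299,270),footR=(392,237)).items():
            w=X[v-25:v+25,u-30:u+30].reshape(-1,3); print(q,X[v,u])
        # bystander extents by height
        for q,(u0,u1,v0,v1,z0) in dict(bottle=(296,328,165,212,.03),reel=(425,470,185,230,.015),box=(322,384,300,342,.008),cut=(228,276,280,335,.004)).items():
            w=X[v0:v1,u0:u1].reshape(-1,3);w=w[w[:,2]>z0];print(q,len(w),np.nanmin(w,0),np.nanmax(w,0))
        w=X[195:310,275:420].reshape(-1,3); 
        f=w[(w[:,2]>.012)&(w[:,2]<.026)]; print('feet',cv2.minAreaRect(f[:,:2].astype(np.float32)))
E
```

```text
c [ 0.54158101 -0.03362186  0.12434948]
top 2582 [ 0.53871474 -0.03088965  0.12130016] [0.13949371 0.04984284 0.98896774] 8.518632905000308 ((0.5392888188362122, -0.03083224594593048), (0.09816893190145493, 0.15954837203025818), 19.586288452148438)
[[ 0.4663021   0.02787163]
 [ 0.5197869  -0.12244491]
 [ 0.61227554 -0.08953612]
 [ 0.55879074  0.06078042]]
bottle [0.65514593 0.02907876 0.07987855]
knob [0.49696889 0.08326081 0.13407184]
reel [ 0.61278453 -0.25435147  0.04339726]
box [ 0.3905382  -0.04461993  0.00604696]
cut [ 0.42308864  0.17382329 -0.00069671]
footL [0.49889102 0.06437523 0.09175615]
footR [ 0.56552108 -0.13081841  0.06026631]
bottle 324 [0.6447067  0.01203969 0.03047403] [0.68183727 0.05104958 0.10849712]
reel 621 [ 0.60147412 -0.28730364  0.01508484] [ 0.65944731 -0.22623496  0.04878024]
box 753 [ 0.35904436 -0.09959153  0.00818986] [0.42007718 0.01212501 0.0260711 ]
cut 519 [0.37407516 0.1266478  0.0040053 ] [0.48219001 0.2202015  0.01592107]
feet ((0.5375429391860962, -0.03028199076652527), (0.27879294753074646, 0.23503367602825165), 85.13410186767578)
scene 1575 [ 0.53880894 -0.03846412  0.12149167] [0.14113483 0.05134631 0.98865794] 8.637637756651532 ((0.5356832146644592, -0.033345840871334076), (0.09811894595623016, 0.15982580184936523), 19.56982421875)
[[ 0.46269047  0.02551807]
 [ 0.516225   -0.12507522]
 [ 0.60867596 -0.09220976]
 [ 0.55514145  0.05838354]]
```

```bash
cat >> h.py <<'E'
C=np.array([.538,-.0315,0]); ex=np.array([.942,.335,0]); ey=np.array([-.335,.942,0])
def W(x,z,y=0): return C+ex*x/1e3+ey*y/1e3+np.array([0,0,z/1e3])
def here(): # TCP in holder frame, mm
    p=readout.read_state()['position']-C; return np.round(1e3*np.array([p@ex,p@ey,p[2]]),1)
def rows(pts):
    s=readout.read_state(); R=Ro.from_quat(s['orientation']).as_matrix()
    for q in pts: print(q[:2],np.round(R.T@(W(*q)-s['position'])*100,2))
    R2=np.column_stack([-ex,ey,[0,0,-1]]); print('rotvec',Ro.from_matrix(R.T@R2).as_rotvec().round(3))
E
python3 - <<'E'
from h import *
print(here()); rows([(55,200)])
E
```

```text
[-175.2  685.9  190.9]
(55, 200) [-57.45 -44.01  -0.84]
rotvec [-0.002 -0.001 -0.593]
```

Emit:
jog_arm --targets '[{"dx": -4, "dy": -3, "dz": -3, "wz": -0.1, "grip": 0}, {"dx": -8, "dy": -6, "dz": -5, "wz": -0.2, "grip": 0}, {"dx": -12, "dy": -9, "dz": -5, "wz": -0.3, "grip": 0}, {"dx": -16, "dy": -12, "dz": -5, "wz": -0.4, "grip": 0}, {"dx": -20, "dy": -15, "dz": -5, "wz": -0.5, "grip": 0}, {"dx": -24, "dy": -18, "dz": -5, "wz": -0.593, "grip": 0}, {"dx": -28, "dy": -21, "dz": -5, "wz": -0.593, "grip": 0}, {"dx": -32, "dy": -24, "dz": -5, "wz": -0.593, "grip": 0}, {"dx": -36, "dy": -27, "dz": -5, "wz": -0.593, "grip": 0}, {"dx": -40, "dy": -30, "dz": -5, "wz": -0.593, "grip": 0}, {"dx": -44, "dy": -33, "dz": -5, "wz": -0.593, "grip": 0}, {"dx": -48, "dy": -37, "dz": -5, "wz": -0.593, "grip": 0}]'

```text
invalid input
```

```bash
python3 - <<'E'
from h import *
print(here()); rows([(55,200)])
E
```

```text
[-175.2  685.9  190.9]
(55, 200) [-57.45 -44.01  -0.84]
rotvec [-0.002 -0.001 -0.593]
```

Emit:
jog_arm --targets '[{"dx": -4.0, "dy": -3.0, "dz": -3.0, "wx": 0.0, "wy": 0.0, "wz": -0.1, "grip": 0.0}, {"dx": -8.0, "dy": -6.0, "dz": -5.0, "wx": 0.0, "wy": 0.0, "wz": -0.2, "grip": 0.0}]' --squeeze 20

```text
t: 0.3
position: [0.1986, 0.4872, 0.2365]
orientation: [0.022, 1.0, -0.001, -0.0]
ft_force: [0.6, 0.4, 0.0]
grip_width: 0.059
grip_force: 0.0
```

```bash
python3 - <<'E'
from h import *
print(here()); rows([(55,200)])
E
```

```text
[-145.9  602.3  236.5]
(55, 200) [-41.32 -48.22   3.71]
rotvec [-0.002 -0.001 -0.386]
```

Emit:
jog_arm --targets '[{"dx": -3.2, "dy": -3.7, "dz": 0, "wx": 0, "wy": 0, "wz": -0.1, "grip": 0}, {"dx": -6.4, "dy": -7.4, "dz": 0, "wx": 0, "wy": 0, "wz": -0.2, "grip": 0}, {"dx": -9.6, "dy": -11.1, "dz": 0, "wx": 0, "wy": 0, "wz": -0.3, "grip": 0}, {"dx": -12.8, "dy": -14.8, "dz": 0, "wx": 0, "wy": 0, "wz": -0.39, "grip": 0}, {"dx": -16, "dy": -18.5, "dz": 0, "wx": 0, "wy": 0, "wz": -0.39, "grip": 0}, {"dx": -19.2, "dy": -22.2, "dz": 0, "wx": 0, "wy": 0, "wz": -0.39, "grip": 0}, {"dx": -22.4, "dy": -25.9, "dz": 0, "wx": 0, "wy": 0, "wz": -0.39, "grip": 0}, {"dx": -25.6, "dy": -29.6, "dz": 0, "wx": 0, "wy": 0, "wz": -0.39, "grip": 0}, {"dx": -28.8, "dy": -33.3, "dz": 0, "wx": 0, "wy": 0, "wz": -0.39, "grip": 0}, {"dx": -32, "dy": -37, "dz": 0, "wx": 0, "wy": 0, "wz": -0.39, "grip": 0}, {"dx": -35.2, "dy": -40.7, "dz": 0, "wx": 0, "wy": 0, "wz": -0.39, "grip": 0}, {"dx": -38.4, "dy": -44.4, "dz": 0, "wx": 0, "wy": 0, "wz": -0.39, "grip": 0}]'

```text
t: 1.5
position: [0.5599, 0.0224, 0.2366]
orientation: [-0.168, 0.986, 0.0, -0.0]
ft_force: [-0.5, 0.2, 0.7]
grip_width: -0.0001
grip_force: 0.0
```

```bash
python3 - <<'E'
from h import *
print(here()); rows([(55,200),(55,150)])
p,d,X=cloud("wrist"); cv2.imwrite("pics/w1.png",p[:,:,::-1]); 
P,mu,n=board(p,X,(.538,-.03)); print(len(P),mu,n); r=cv2.minAreaRect(P[:,:2].astype(np.float32));print(r)
E
```

```text
[ 38.7  43.4 236.6]
(55, 200) [-1.65 -4.34  3.65]
(55, 150) [-1.65 -4.34  8.65]
rotvec [ 0.001 -0.001 -0.004]
21479 [ 0.53280255 -0.03142863  0.12228886] [0.14213127 0.05018473 0.98857483]
((0.5375223159790039, -0.030965782701969147), (0.09931258857250214, 0.16076938807964325), 19.383670806884766)
```

View pics/w1.png

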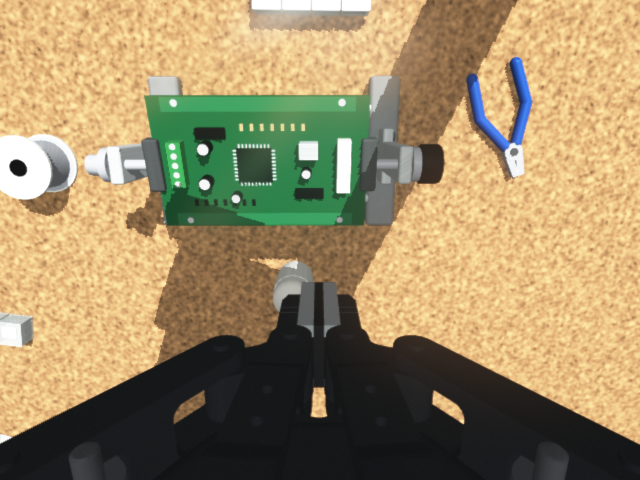

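The wrist view shows the board with edge_b at row 225 and the fingertips beyond it at (318,285), which confirms the board pose. I'll press down on edge_b.

Emit:
jog_arm --targets '[{"dx": -0.8, "dy": -2.2, "dz": 3, "wx": 0, "wy": 0, "wz": 0, "grip": 0}, {"dx": -1.2, "dy": -4.3, "dz": 6, "wx": 0, "wy": 0, "wz": 0, "grip": 0}, {"dx": -1.2, "dy": -4.3, "dz": 9, "wx": 0, "wy": 0, "wz": 0, "grip": 0}, {"dx": -1.2, "dy": -4.3, "dz": 10.5, "wx": 0, "wy": 0, "wz": 0, "grip": 0}, {"dx": -1.2, "dy": -4.3, "dz": 11.2, "wx": 0, "wy": 0, "wz": 0, "grip": 0}, {"dx": -1.2, "dy": -4.3, "dz": 11.8, "wx": 0, "wy": 0, "wz": 0, "grip": 0}, {"dx": -1.2, "dy": -4.3, "dz": 12.1, "wx": 0, "wy": 0, "wz": 0, "grip": 0}, {"dx": -1.1, "dy": -4.3, "dz": 12.4, "wx": 0, "wy": 0, "wz": 0, "grip": 0}, {"dx": -1.05, "dy": -4.3, "dz": 12.7, "wx": 0, "wy": 0, "wz": 0, "grip": 0}, {"dx": -1.0, "dy": -4.3, "dz": 13, "wx": 0, "wy": 0, "wz": 0, "grip": 0}]'

```text
t: 2.55
position: [0.5834, -0.013, 0.1075]
orientation: [-0.168, 0.986, -0.0, 0.001]
ft_force: [-0.7, 0.9, 0.9]
grip_width: 0.0002
grip_force: 0.0
```

```bash
python3 - <<'E'
from h import *
print(here(), readout.read_state()['ft_force'])
p,d,X=cloud("wrist")
P,mu,n=board(p,X,(.538,-.03)); print(len(P),mu,n,np.degrees(np.arctan2(n@ex,n[2])))
E
```

```text
[ 49.    2.2 107.5] [-0.68229004  0.85606459  0.9015928 ]
66709 [ 0.52998526 -0.03338455  0.1227703 ] [0.14214622 0.05046424 0.98855845] 8.673752169010287
```

```bash
python3 - <<'E'
from h import *
s=readout.read_state();print(s['ft_force'],s['t'])
p,d,X=cloud("wrist"); p2,_=get_image("scene")
c=cv2.resize(p2[200:360,210:410],(600,480))
cv2.imwrite("pics/w2.png",np.vstack([cv2.resize(p,(480,360)),cv2.resize(p2[210:320,230:390],(480,240))][0:1])[:,:,::-1]); cv2.imwrite("pics/s2.png",c[:,:,::-1])
P,mu,n=board(p,X,(.538,-.03)); print(len(P),mu,n,np.degrees(np.arctan2(n@ex,n[2])))
E
```

```text
[ 0.81451973 -0.39793125  0.18260076] 2.6
67262 [ 0.53015675 -0.03326734  0.12278559] [0.14225531 0.0504456  0.98854371] 8.679346328218676
```

View pics/w2.png

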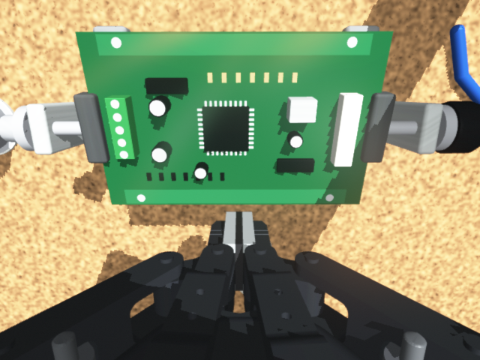

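View pics/s2.png

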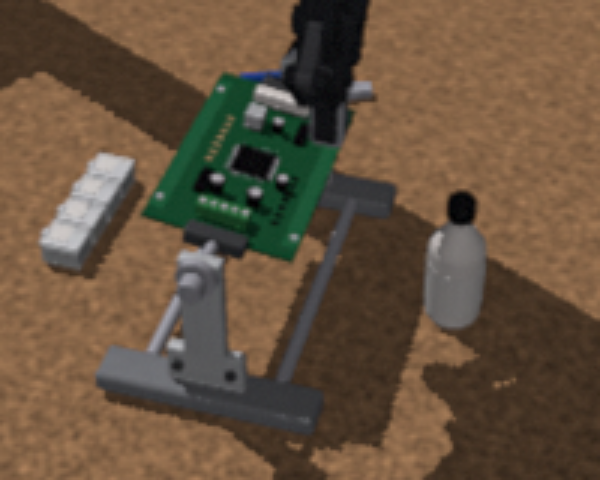

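The fingertips are at (240,213) in the wrist view, just at or beyond edge_b (row 204), and the board has not moved. I'll measure the tip with the depth data.

```bash
python3 - <<'E'
from h import *
p,d,X=cloud("wrist"); 
for v in range(255,330,6):
    q=X[v,[300,312,318,326]]-C; print(v,[tuple(np.round([1e3*a@ex,1e3*a@ey,1e3*a[2]]).astype(int)) for a in q],p[v,312])
E
```

```text
255 [(np.int64(40), np.int64(-6), np.int64(115)), (np.int64(40), np.int64(0), np.int64(116)), (np.int64(40), np.int64(3), np.int64(115)), (np.int64(39), np.int64(7), np.int64(117))] [ 64 180 111]
261 [(np.int64(43), np.int64(-6), np.int64(115)), (np.int64(43), np.int64(0), np.int64(116)), (np.int64(43), np.int64(3), np.int64(115)), (np.int64(43), np.int64(7), np.int64(115))] [ 65 180 111]
267 [(np.int64(46), np.int64(-6), np.int64(115)), (np.int64(46), np.int64(0), np.int64(115)), (np.int64(46), np.int64(3), np.int64(115)), (np.int64(46), np.int64(7), np.int64(115))] [ 65 180 111]
273 [(np.int64(94), np.int64(-12), np.int64(1)), (np.int64(95), np.int64(-2), np.int64(0)), (np.int64(94), np.int64(3), np.int64(1)), (np.int64(95), np.int64(9), np.int64(0))] [146 118  79]
279 [(np.int64(99), np.int64(-12), np.int64(1)), (np.int64(100), np.int64(-2), np.int64(0)), (np.int64(100), np.int64(3), np.int64(0)), (np.int64(100), np.int64(9), np.int64(1))] [148 116  79]
285 [(np.int64(105), np.int64(-12), np.int64(0)), (np.int64(38), np.int64(1), np.int64(155)), (np.int64(39), np.int64(3), np.int6
[... 738 characters left out ...]
t64(173)), (np.int64(38), np.int64(3), np.int64(175)), (np.int64(39), np.int64(6), np.int64(174))] [185 192 191]
315 [(np.int64(39), np.int64(-3), np.int64(178)), (np.int64(39), np.int64(1), np.int64(178)), (np.int64(39), np.int64(3), np.int64(178)), (np.int64(38), np.int64(6), np.int64(178))] [185 191 191]
321 [(np.int64(39), np.int64(-3), np.int64(181)), (np.int64(38), np.int64(1), np.int64(182)), (np.int64(38), np.int64(3), np.int64(182)), (np.int64(38), np.int64(6), np.int64(182))] [178 185 184]
327 [(np.int64(38), np.int64(-2), np.int64(187)), (np.int64(40), np.int64(1), np.int64(184)), (np.int64(39), np.int64(3), np.int64(185)), (np.int64(39), np.int64(5), np.int64(184))] [244 248 248]
```

```bash
python3 - <<'E'
from h import *
s=readout.read_state(); print(s['position'],s['grip_width'],s['qpos'].round(3))
for n in ("scene","top"):
    p,d,X=cloud(n); q=X-C; h=np.stack([q@ex,q@ey,q[...,2]],-1)*1e3
    k=(abs(h[...,0]-49)<13)&(abs(h[...,1]-2)<20)&(h[...,2]>118)&(h[...,2]<260)&~green(p)
    z=h[k]; print(n,len(z)); 
    for a in range(118,220,8):
        w=z[(z[:,2]>=a)&(z[:,2]<a+8)]
        if len(w): print(a,len(w),w.min(0).round(),w.max(0).round())
E
```

```text
[ 0.58311985 -0.01302936  0.10717242] 0.0001859452387788716 [-0.095  0.393  1.604 -0.     1.145 -2.004]
scene 277
142 11 [ 41.  -5. 147.] [ 56.  -2. 150.]
150 21 [ 38. -12. 150.] [ 59.   3. 158.]
158 41 [ 38. -12. 158.] [ 59.   8. 166.]
166 45 [ 38. -13. 166.] [ 59.   9. 174.]
174 37 [ 38. -12. 174.] [ 59.   8. 182.]
182 3 [ 58. -10. 183.] [ 60.  10. 190.]
190 18 [ 50. -14. 190.] [ 61.  11. 197.]
198 12 [ 55. -14. 199.] [ 60.  -6. 206.]
206 13 [ 54. -14. 206.] [ 61. -12. 213.]
214 22 [ 48. -16. 214.] [ 62.  -5. 221.]
top 0
```

Both cameras agree that the real fingertips end about 41 mm short of the reported TCP along the tool z (tip z ≈ 148 mm). I'll apply that offset and keep going down.

Emit:
jog_arm --targets '[{"dx": -0.1, "dy": -0.2, "dz": 1.2, "wx": 0, "wy": 0, "wz": 0, "grip": 0}, {"dx": -0.1, "dy": -0.2, "dz": 2.2, "wx": 0, "wy": 0, "wz": 0, "grip": 0}, {"dx": -0.1, "dy": -0.2, "dz": 2.8, "wx": 0, "wy": 0, "wz": 0, "grip": 0}, {"dx": -0.1, "dy": -0.2, "dz": 3.2, "wx": 0, "wy": 0, "wz": 0, "grip": 0}, {"dx": -0.1, "dy": -0.2, "dz": 3.5, "wx": 0, "wy": 0, "wz": 0, "grip": 0}, {"dx": 0, "dy": -0.2, "dz": 3.8, "wx": 0, "wy": 0, "wz": 0, "grip": 0}, {"dx": 0, "dy": -0.2, "dz": 4.1, "wx": 0, "wy": 0, "wz": 0, "grip": 0}]'

```text
t: 3.55
position: [0.584, -0.0149, 0.0662]
orientation: [-0.168, 0.986, -0.0, 0.0]
ft_force: [-0.7, -0.2, 2.8]
grip_width: 0.0002
grip_force: 1.1
```

```bash
python3 - <<'E'
from h import *
print(here(), readout.read_state()['ft_force'])
p,d,X=cloud("wrist")
P,mu,n=board(p,X,(.538,-.03)); print(len(P),mu,n,np.degrees(np.arctan2(n@ex,n[2])))
E
```

```text
[48.9  0.2 66.2] [-0.68503141 -0.21310091  2.82082489]
109674 [ 0.52405379 -0.03577006  0.12680287] [0.32233229 0.11446082 0.93968112] 19.998138900141498
```

Emit:
jog_arm --targets '[{"dx": 0.1, "dy": 0, "dz": 0.4, "wx": 0, "wy": 0, "wz": 0, "grip": 0}, {"dx": 0.3, "dy": 0, "dz": 0.7, "wx": 0, "wy": 0, "wz": 0, "grip": 0}, {"dx": 0.5, "dy": 0, "dz": 1.0, "wx": 0, "wy": 0, "wz": 0, "grip": 0}, {"dx": 0.7, "dy": 0, "dz": 1.35, "wx": 0, "wy": 0, "wz": 0, "grip": 0}, {"dx": 0.95, "dy": 0, "dz": 1.6, "wx": 0, "wy": 0, "wz": 0, "grip": 0}, {"dx": 1.2, "dy": 0, "dz": 1.85, "wx": 0, "wy": 0, "wz": 0, "grip": 0}, {"dx": 1.5, "dy": 0, "dz": 2.1, "wx": 0, "wy": 0, "wz": 0, "grip": 0}, {"dx": 1.8, "dy": 0, "dz": 2.3, "wx": 0, "wy": 0, "wz": 0, "grip": 0}, {"dx": 1.8, "dy": 0, "dz": 2.3, "wx": 0, "wy": 0, "wz": 0, "grip": 0}]'

```text
t: 4.5
position: [0.5656, -0.0211, 0.0425]
orientation: [-0.168, 0.986, 0.0, -0.001]
ft_force: [0.8, -0.1, 0.2]
grip_width: 0.0
grip_force: 0.5
```

```bash
python3 - <<'E'
from h import *
print(here(), readout.read_state()['ft_force'])
p,d,X=cloud("wrist")
P,mu,n=board(p,X,(.538,-.03)); print(len(P),mu,n,np.degrees(np.arctan2(n@ex,n[2])))
E
```

```text
[29.5  0.5 42.5] [ 0.79512273 -0.13079198  0.17328768]
20557 [ 0.52076763 -0.04457422  0.15892593] [0.7969307  0.28113915 0.53466086] 57.67368080666886
```

Emit:
jog_arm --targets '[{"dx": -0.6, "dy": 0, "dz": -0.5, "wx": 0, "wy": 0, "wz": 0, "grip": 0}, {"dx": -0.8, "dy": 0, "dz": -4.0, "wx": 0, "wy": 0, "wz": 0, "grip": 0}, {"dx": -0.8, "dy": 0, "dz": -8.5, "wx": 0, "wy": 0, "wz": 0, "grip": 0}, {"dx": -0.8, "dy": 0, "dz": -12.5, "wx": 0, "wy": 0, "wz": 0, "grip": 0}, {"dx": 3, "dy": 0, "dz": -12.5, "wx": 0, "wy": 0, "wz": 0, "grip": 0}, {"dx": 6.5, "dy": 0, "dz": -12.5, "wx": 0, "wy": 0, "wz": 0, "grip": 0}, {"dx": 9, "dy": 0, "dz": -12.5, "wx": 0, "wy": 0, "wz": 0, "grip": 0}, {"dx": 9, "dy": 0, "dz": -9, "wx": 0, "wy": 0, "wz": 0, "grip": 0}, {"dx": 9, "dy": 0, "dz": -5.5, "wx": 0, "wy": 0, "wz": 0, "grip": 0}, {"dx": 9, "dy": 0, "dz": -4.9, "wx": 0, "wy": 0, "wz": 0, "grip": 0}, {"dx": 9, "dy": 0, "dz": -4.9, "wx": 0, "wy": 0, "wz": 0, "grip": 0}]'

```text
t: 5.65
position: [0.4805, -0.0504, 0.0913]
orientation: [-0.168, 0.986, 0.001, -0.002]
ft_force: [0.5, 0.0, -0.7]
grip_width: 0.0
grip_force: 0.0
```

```bash
python3 - <<'E'
from h import *
print(here(), readout.read_state()['ft_force'])
p,d,X=cloud("scene")
P,mu,n=board(p,X,(.538,-.03)); print(len(P),mu,n,np.degrees(np.arctan2(n@ex,n[2])))
E
```

```text
[-60.5   1.4  91.3] [ 0.5249041   0.01781841 -0.70450649]
152 [ 0.53966234 -0.04472136  0.12412166] [0.82689465 0.29634563 0.47793776] 61.444183685634854
```

Emit:
jog_arm --targets '[{"dx": -1.8, "dy": -0.1, "dz": 0, "wx": 0, "wy": 0, "wz": 0, "grip": 0}, {"dx": -2.3, "dy": -0.1, "dz": -0.2, "wx": 0, "wy": 0, "wz": 0, "grip": 0}, {"dx": -2.8, "dy": -0.1, "dz": -0.6, "wx": 0, "wy": 0, "wz": 0, "grip": 0}, {"dx": -3.2, "dy": -0.1, "dz": -1.0, "wx": 0, "wy": 0, "wz": 0, "grip": 0}, {"dx": -3.6, "dy": -0.1, "dz": -1.5, "wx": 0, "wy": 0, "wz": 0, "grip": 0}, {"dx": -4.0, "dy": -0.1, "dz": -2.0, "wx": 0, "wy": 0, "wz": 0, "grip": 0}, {"dx": -4.4, "dy": -0.1, "dz": -2.5, "wx": 0, "wy": 0, "wz": 0, "grip": 0}, {"dx": -4.8, "dy": -0.1, "dz": -2.9, "wx": 0, "wy": 0, "wz": 0, "grip": 0}, {"dx": -5.2, "dy": -0.1, "dz": -3.0, "wx": 0, "wy": 0, "wz": 0, "grip": 0}, {"dx": -5.6, "dy": -0.1, "dz": -3.0, "wx": 0, "wy": 0, "wz": 0, "grip": 0}, {"dx": -5.95, "dy": -0.1, "dz": -2.95, "wx": 0, "wy": 0, "wz": 0, "grip": 0}, {"dx": -6.3, "dy": -0.1, "dz": -2.85, "wx": 0, "wy": 0, "wz": 0, "grip": 0}]'

```text
t: 6.9
position: [0.5418, -0.0308, 0.1203]
orientation: [-0.168, 0.986, -0.0, -0.0]
ft_force: [-3.0, -1.2, -0.3]
grip_width: 0.0002
grip_force: 1.1
```

```bash
python3 - <<'E'
from h import *
print(here(), readout.read_state()['ft_force'])
p,d,X=cloud("wrist"); cv2.imwrite("pics/w3.png",cv2.resize(p,(480,360))[:,:,::-1])
P,mu,n=board(p,X,(.538,-.03)); print(len(P),mu,n,np.degrees(np.arctan2(n@ex,n[2])))
p,d,X=cloud("top")
P,mu,n=board(p,X,(.538,-.03)); print(len(P),mu,n,np.degrees(np.arctan2(n@ex,n[2])))
E
```

```text
[  3.8  -0.6 120.3] [-3.0022978  -1.19890755 -0.29483178]
39565 [ 0.53917924 -0.03161949  0.12777877] [-0.87244172 -0.30920665  0.37846623] -67.75715252799522
366 [ 0.52409096 -0.02370376  0.09356443] [-0.86866726 -0.30563809  0.38987505] -67.0489305537894
```

View pics/w3.png

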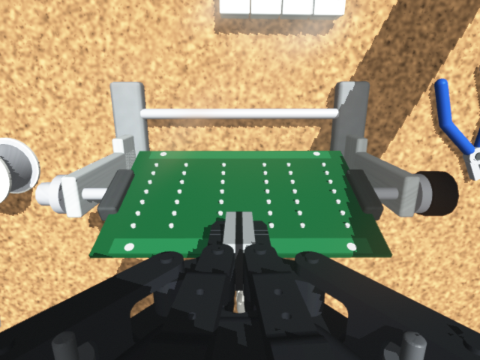

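The wrist view shows the solder side with its lead rows and the fingertips pushing near edge_a (240,245). The board is at about 112° and past vertical. I'll follow the arc, then move over the bare edge for the final press.

Emit:
jog_arm --targets '[{"dx": -0.6, "dy": 0, "dz": 0.35, "wx": 0, "wy": 0, "wz": 0, "grip": 0}, {"dx": -0.9, "dy": 0, "dz": 0.55, "wx": 0, "wy": 0, "wz": 0, "grip": 0}, {"dx": -1.2, "dy": 0, "dz": 0.75, "wx": 0, "wy": 0, "wz": 0, "grip": 0}, {"dx": -1.5, "dy": 0, "dz": 1.0, "wx": 0, "wy": 0, "wz": 0, "grip": 0}, {"dx": -1.75, "dy": 0, "dz": 1.3, "wx": 0, "wy": 0, "wz": 0, "grip": 0}, {"dx": -2.0, "dy": 0, "dz": 1.6, "wx": 0, "wy": 0, "wz": 0, "grip": 0}, {"dx": -2.2, "dy": 0, "dz": 1.9, "wx": 0, "wy": 0, "wz": 0, "grip": 0}, {"dx": -2.4, "dy": 0, "dz": 2.2, "wx": 0, "wy": 0, "wz": 0, "grip": 0}, {"dx": -2.4, "dy": 0, "dz": 2.2, "wx": 0, "wy": 0, "wz": 0, "grip": 0}, {"dx": -2.4, "dy": 0, "dz": 0.8, "wx": 0, "wy": 0, "wz": 0, "grip": 0}, {"dx": -4.5, "dy": 0, "dz": 0.8, "wx": 0, "wy": 0, "wz": 0, "grip": 0}]'

```text
t: 8.1
position: [0.5824, -0.0166, 0.1133]
orientation: [-0.168, 0.986, -0.0, -0.001]
ft_force: [0.5, 1.1, -0.3]
grip_width: -0.0
grip_force: 0.0
```

```bash
python3 - <<'E'
from h import *
print(here(), readout.read_state()['ft_force'])
p,d,X=cloud("wrist")
P,mu,n=board(p,X,(.538,-.03)); print(len(P),mu,n,np.degrees(np.arctan2(n@ex,n[2])))
E
```

```text
[ 46.8  -0.8 113.3] [ 0.51232115  1.12178677 -0.34814219]
73352 [ 0.53826159 -0.03063536  0.1222271 ] [-0.37242316 -0.13196769  0.91863242] -23.26875006513071
```

Emit:
jog_arm --targets '[{"dx": -0.2, "dy": 0, "dz": 0.9, "wx": 0, "wy": 0, "wz": 0, "grip": 0}, {"dx": -0.2, "dy": 0, "dz": 1.3, "wx": 0, "wy": 0, "wz": 0, "grip": 0}, {"dx": -0.2, "dy": 0, "dz": 1.65, "wx": 0, "wy": 0, "wz": 0, "grip": 0}, {"dx": -0.2, "dy": 0, "dz": 2.0, "wx": 0, "wy": 0, "wz": 0, "grip": 0}, {"dx": -0.2, "dy": 0, "dz": 2.35, "wx": 0, "wy": 0, "wz": 0, "grip": 0}, {"dx": -0.2, "dy": 0, "dz": 2.7, "wx": 0, "wy": 0, "wz": 0, "grip": 0}, {"dx": -0.2, "dy": 0, "dz": 3.0, "wx": 0, "wy": 0, "wz": 0, "grip": 0}, {"dx": -0.2, "dy": 0, "dz": 3.3, "wx": 0, "wy": 0, "wz": 0, "grip": 0}, {"dx": -0.2, "dy": 0, "dz": 3.3, "wx": 0, "wy": 0, "wz": 0, "grip": 0}]'

```text
t: 9.05
position: [0.5853, -0.0153, 0.0789]
orientation: [-0.168, 0.986, 0.0, -0.001]
ft_force: [-0.2, 0.2, 0.1]
grip_width: 0.0002
grip_force: 0.0
```

```bash
python3 - <<'E'
from h import *
print(here(), readout.read_state()['ft_force'])
p,d,X=cloud("wrist")
P,mu,n=board(p,X,(.538,-.03)); print(len(P),mu,n,np.degrees(np.arctan2(n@ex,n[2])))
E
```

```text
[50.  -0.6 78.9] [-0.22898791  0.24675984  0.10030129]
118651 [ 0.53104311 -0.03308772  0.12201229] [0.06056655 0.02142939 0.9979341 ] 3.6827916744975453
```

Emit:
jog_arm --targets '[{"dx": 0, "dy": 0, "dz": -2, "wx": 0, "wy": 0, "wz": 0, "grip": 0}, {"dx": 0, "dy": 0, "dz": -6, "wx": 0, "wy": 0, "wz": 0, "grip": 0}, {"dx": 0, "dy": 0, "dz": -10, "wx": 0, "wy": 0, "wz": 0, "grip": 0}, {"dx": 0, "dy": 0, "dz": -12, "wx": 0, "wy": 0, "wz": 0, "grip": 0}, {"dx": 0, "dy": 0, "dz": -12, "wx": 0, "wy": 0, "wz": 0, "grip": 0}]'

```text
t: 9.6
position: [0.5879, -0.0155, 0.203]
orientation: [-0.168, 0.986, -0.001, 0.003]
ft_force: [0.7, 0.1, 0.9]
grip_width: 0.0002
grip_force: 0.0
```

```bash
python3 - <<'E'
from h import *
p,d,X=cloud("wrist"); cv2.imwrite("pics/w4.png",cv2.resize(p,(480,360))[:,:,::-1])
P,mu,n=board(p,X,(.538,-.03)); print(len(P),mu,n,np.degrees(np.arctan2(n@ex,n[2])),cv2.minAreaRect(P[:,:2].astype(np.float32)))
E
```

```text
34978 [ 0.53395733 -0.03186168  0.12186123] [0.06017784 0.02131409 0.99796009] 3.659551193421979 ((0.5372958183288574, -0.030708566308021545), (0.09986516833305359, 0.1604786217212677), 19.5881404876709)
```

View pics/w4.png

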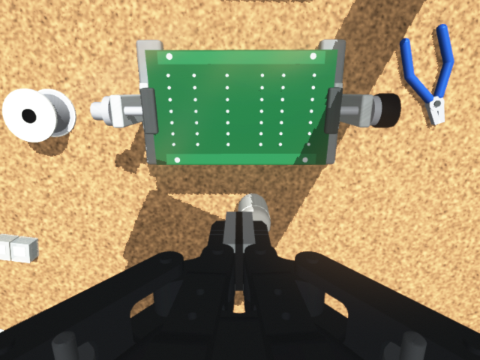

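The board is solder side up at (240,107) and 3.7° off level. The holder centre is unchanged, the gripper is clear, and the reel, bottle and cutters in view are in place.

```bash
python3 -c "
from workcell import ctrl; print(ctrl.job_done())"
```

```text
the job is handed in; nothing more can be done
None
```

The board is turned over, solder side up and 3.7° off level (limit 10°), with the holder where it was and the gripper clear; I handed the job in after about 10 s, and no verdict was returned.

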